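Grease a bearing block in the tilting vice with a push-type gun

ROBOT

A 6-joint arm with a two-finger parallel gripper is mounted at the origin on the work surface. World frame = base frame: x ahead of the robot, y to its left, z up, the work surface at z = 0. Lengths are in m, angles in rad, forces in N, time in s.
With the tool pointing down it reaches from about 0.35 to 0.725 m from the base axis. Payload 4.3 kg.
Tool frame: the origin (TCP) lies between the finger pads, 19 mm behind the fingertips; this is the grasp point; z points along the fingers, y is the line along which they close (so a half turn about z gives the same grasp; the last joint's range is limited). The gripper opens to 85 mm and grips with 20 to 120 N. Pads are 22 mm wide; open, the fingers measure 114 mm over their backs; the gripper's body (76 mm by 85 mm) begins 54 mm behind the grasp point. The pads swing forward as they close: fully open they stand 13 mm farther back than shut.
Start: joints at [1.087, 0.377, 0.081, 1.274, 0, 1.46], TCP at [0.21, 0.535, 0.25] pointing down, gripper open.
Joint ranges: [-2.72, 2.72], [-0.84, 1.66], [-1.02, 1.22], [-1.77, 2.12], [-1.37, 1.28], [-3.14, 3.14]. Speed limits (rad/s): [2.57, 2.57, 3.14, 3.14, 3.14, 3.14].

INTERFACE

Orientations are given as a unit quaternion [w, x, y, z].
In Python, from plant import * gives the robot as it stands.
- The arm moves only by the tool arm_command, never from a script. Its argument "deltas" is a list of rows, each an object with "linear": the shift along the tool's x, y, z as a fraction of full scale, a list of three; "twist": the turn, a rotation vector about the tool's x, y, z as a fraction of full scale, a list of three; "jaw": the opening, from 0 (shut) to 1 (fully open). A call has 1 to 12 rows; each row shifts and turns the commanded pose from where the row before left it, along the tool's axes as they then stand; what a row does not reach is not made up. Full scale, the value 1, is 7.5 cm for a shift and 45 degrees for a turn. A row lasts 1/8 s, in which the tool goes at most 62.5 mm and 10.7 degrees, less where a joint would pass 70% of its speed; a pose out of reach is approached as far as the arm can. A call with a number of a shift or a turn outside -1 to 1 is refused whole. A call with a gripper value outside its range is refused whole. The fingers move at their own pace and stop on an object; the grip force is fixed at half the most. Time passes only in rows, so rows that do not move let the fingers close. It gives the time, the measured TCP pose, the force, the opening and the grip force at its end, in the units of the state.
- state(): the state, without advancing time (a new reading comes with each control period).
- snapshot(name): name is "scene" or "top"; returns a dict with "color" (400x640x3 uint8, red, green, blue), "K" (3x3 intrinsics, pixels), "k1" (the pictures are not rectified: a ray, as slopes to the right and down, at radius r is drawn at 1 + k1 r^2 times it, then the intrinsics apply), "world_from_camera" (4x4, takes a point from camera to world coordinates). Camera axes: x right, y up, looking along -z (the intrinsics and any distortion apply to the point x, -y, -z); pixel columns grow to the right and rows downward; lengths in m; the calibration is good to about 2 mm. A picture is of the moment at which its call begins. There is no depth.
- hand_in(): hands the job in; it is judged then, once.
The state is a dict: "time": time; "qpos": joint angles; "qvel": joint speeds; "effort": joint torques, N m; "eef_pos": TCP position; "tcp_rot": TCP orientation; "contact_force": force on the tool from outside, world axes, zero at the start; "wrist_torque": the same for the moment, N m; "width": opening from 0.0 (shut) to 1.0 (fully open); "finger_force": force on a finger pad.
Only numpy, scipy, OpenCV 4.12 (cv2) and the standard library are available. Lean on these libraries where they do the work, as an engineer would, in place of code of your own. Each camera call takes 0.05 s, during which the arm holds its last target. There are 200 camera calls.

TASK

Grease the bearing block clamped in the tilting bench vice: first swing the vice head round square to its base and tip it 20 degrees over towards the robot's side, where it stays by itself, so that the nipple is in line for a straight push. Then take the push-type grease gun from its stand, press its coupler squarely onto the nipple until it snaps home, and push on through the pump stroke. Finish holding the gun like that, still gripped and pressed with the pump at or near the bottom of its stroke against its spring; leave the other things on the bench alone.

Things in the scene. Friction and masses are not known exactly. Their poses are not given: they have to be found in the camera images.
- vice: bench vice bolted down: rectangular base plate (120 mm along x, 150 along y, 14 thick), a swivelling turret, and on that a tilting head gripping a grey bearing block. Origin on the bench under the plate's middle; -x is its near long edge, towards the robot. A screw with a tommy bar sticks out of the head's +y side to 104 mm from the middle, 8 to 53 mm beyond the pivot
- vice_pivot (a point): where the swivel axis (vertical) and the tilt axis (level) cross: 62 mm above the bench over the middle of the vice's base; axes of the base
- vice_swivel (a joint): turn of the vice's turret about the vertical, rad, anticlockwise from above positive; 0 = head square to the base plate. Range -1.2 to 1.2. Stiff: stays where it is left, turns at about 0.35 N m
- vice_tilt (a joint): tilt of the vice's head, rad: 0 = nipple upright, positive = leaning to the head's own -x (with swivel 0: over the base's near edge, towards the robot). Range -0.6 to 0.9. Stiff: stays where it is left, turns at about 0.6 N m
- block_top (a point): middle of the flat top of the bearing block in the vice, 90 mm from vice_pivot; axes as nipple_ball. The block is 60 mm along x, 44 mm along y, 58 mm high. Its lower 22 mm are in the jaws (jaw tops 36 mm below this point, 77 mm over their outsides along y); above them its sides are bare, and gripping them moves both vice joints
- nipple_ball (a point): centre of the brass grease nipple's ball head (16 mm in diameter, greased), 20 mm above block_top on a 9 mm neck, 110 mm from vice_pivot. Axes turn with the vice's head: z = outward along the nipple (from vice_pivot through the ball), y = across the block, parallel to the tilt axis, x = along the block
- stand: grey tool stand fixed on the bench, a block 80 mm along x, 150 mm along y, 70 mm high, origin under its middle. The gun hangs in the larger hole (37 mm wide, 64 mm deep, at y = -36 mm), a nut driver in the small one (y = +44 mm)
- gun: push-type grease gun, loose, about 0.42 kg, hanging upright in the stand. Origin: middle of the collar's underside, on the stand's top; z runs from coupler to tail. Collar 48 mm across, z 0 to 12 mm; barrel 32 mm across, 12 to 90; tail cap 34 mm across, 90 to 105 (the end). Below the collar a 12 mm pump rod, then the coupler, a cup 31 mm across, z -28 to -60
- gun_grip (a point): on the gun's axis, at z = 72 mm of the gun (33 mm below the end of the tail); axes of the gun. A good place for the TCP with the fingers along the gun
- gun_pump (a joint): pump stroke, m: how far the rod and coupler are pushed into the barrel. 0 = out (at rest), 0.014 = bottomed. Return spring: starts to give at 10 N, 14 N at the bottom. Springs back when not pushed
- coupler_mouth (a point): middle of the coupler's open mouth, at z = -60 mm of the gun with the pump out (moves up with gun_pump); axes of the gun. Bore 20 mm wide, 21 mm deep; four spring jaws 5.5 mm inside snap behind the nipple's ball at about 10 N. Snapped home, ball on the bore's bottom, the mouth lies 13 mm below the ball's centre along the nipple
- mount_a: bystander, to be left alone: one of two polished specimens in a brown resin mount: a disc 30 mm across, 18 mm high; origin under its middle
- mount_b: bystander, to be left alone: the other resin specimen mount: a disc 30 mm across, 18 mm high; origin under its middle
- lens_case: bystander, to be left alone: black and clear objective case: an upright cylinder 40 mm across, 62 mm high; origin under its middle
- dish: bystander, to be left alone: shallow glass dish, 90 mm across, 16 mm high; origin under its middle
- slide_box: bystander, to be left alone: flat black and grey slide box, 87 x 102 x 34 mm; origin under its middle
- cartridge: bystander, to be left alone: white spare grease bottle with a black cap, standing, 48 mm across, 115 mm high; origin under its middle
- glasses: bystander, to be left alone: reading glasses lying open, 120 mm wide, 6 mm high, side arms 125 mm; origin under its middle
- driver: bystander, to be left alone: nut driver standing in the stand's small hole: black handle 25 mm across, 42 mm above the stand's top; origin on its axis at the stand's top

How it is judged:
On the way, in this order (a step that is already met when the one before it is completed fails the run):
1. the vice head is set: square to its base and tipped 20 degrees towards the base's near edge (value of joint vice_swivel between -0.13 and 0.13 rad and value of joint vice_tilt between 0.259 and 0.439 rad), for 0.3 s.
2. the gripped gun's coupler has snapped home, square on the nipple of the set vice (all of step 1 and z of coupler_mouth in the frame of nipple_ball below -0.0105 m and distance between coupler_mouth and nipple_ball below 0.017 m and angle between the z axis of coupler_mouth and the z axis of nipple_ball, either way round below 0.14 rad and contact force between the fingers and gun above 2 N), for 0.2 s.
At the end, for the whole second after the job is handed in: Vice swivel within 0.13 rad of square, tilt within 0.09 rad of 20 degrees; coupler snapped home (mouth 10.5 mm or more below the ball's centre), gun within 0.14 rad of the nipple's line; pump pushed in at least 9 of its 14 mm; fingers still gripping the gun, gun still (all of step 2 and value of joint gun_pump above 0.009 m and linear speed of gun below 0.02 m/s); the arm keeps its last pose, push and grip.
It fails at once if a bystander was knocked or shifted more than 30 mm (distance of any of mount_a, mount_b, lens_case, dish, slide_box, cartridge, glasses, driver from where it was at the start of the episode above 0.03 m).
It also fails if it takes over 54 s, if anything falls off the work surface, if the arm or the gripper's body presses on something with over 40 N, if the wrist force passes 120 N, or if a joint passes its speed limit or range.

## Working session

There is one attempt and no reset: what is moved stays moved. The work goes in short steps, Python scripts to look and compute and a tool call to move; the robot and the scene stay as the last step left them, time stands still between calls to the robot, and variables do not carry over. Pictures are saved under pics/ and viewed, at most 10 in all, crops included, and the job is handed in when it is done.

Besides the shell and the picture viewer there is one more tool, called after "Request:" by a JSON object that holds its "api" and its "payload", one argument or row to a line. arm_command: Moves the arm, as the interface text tells. Its arguments: {"type":"object","properties":{"deltas":{"type":"array","items":{"type":"object","properties":{"linear":{"type":"array","items":{"type":"number"}},"twist":{"type":"array","items":{"type":"number"}},"jaw":{"type":"number"}}}}},"required":["deltas"]}

```bash
ls; mkdir -p pics; python3 - <<'E'
from plant import *
import cv2,json,numpy as np
s=state();print(s)
for n in("scene","top"):
    d=snapshot(n);cv2.imwrite(f"pics/{n}0.png",d["color"][:,:,::-1])
    np.savez(f"{n}.npz",**{k:d[k] for k in("K","k1","world_from_camera")})
    print(n,d["K"],d["k1"],d["world_from_camera"])
E
```

```text
pics
{'time': 0.0, 'qpos': array([1.08668422e+00, 3.78086389e-01, 7.96343432e-02, 1.27441515e+00,
       5.08667885e-06, 1.46048058e+00]), 'qvel': array([ 2.99986454e-03, -2.33436617e-04, -8.80031738e-04, -9.32872362e-05,
        1.80836251e-04,  1.22104367e-03]), 'effort': array([ 9.52859773e-04, -4.63608742e+01,  2.69871372e+01,  2.09264306e-02,
       -1.25746160e-04, -1.16027073e-05]), 'eef_pos': array([0.20967302, 0.53474119, 0.24905081]), 'tcp_rot': array([-3.05666237e-04,  1.85811896e-01,  9.82584789e-01, -9.89291312e-04]), 'contact_force': array([ 0.06507395, -0.36977382, -0.30453035]), 'wrist_torque': array([-0.01342585,  0.0097801 , -0.02485071]), 'finger_force': 0.0, 'width': 1.0015789567317006}
scene [[372.3803728    0.         320.26101819]
 [  0.         372.3803728  197.22136574]
 [  0.           0.           1.        ]] 0.018433370425016447 [[ 0.32183751 -0.59860263  0.73354993  1.31151485]
 [ 0.94679245  0.20170852 -0.2507942  -0.24775213]
 [ 0.0021628   0.77523452  0.63166982  0.74275822]
 [ 0.          0.          0.          1.        ]]
top [[471.88627787   0.         325.80233807]
 [  0.         471.88627787 196.81799029]
 [  0.           0.           1.        ]] 0.03904770641533244 [[ 0.01022166  0.99708863 -0.07556315  0.50486707]
 [-0.99978166  0.00881347 -0.01894596 -0.00826148]
 [-0.01822483  0.07574031  0.99696101  1.30947822]
 [ 0.          0.          0.          1.        ]]
```

View pics/scene0.png

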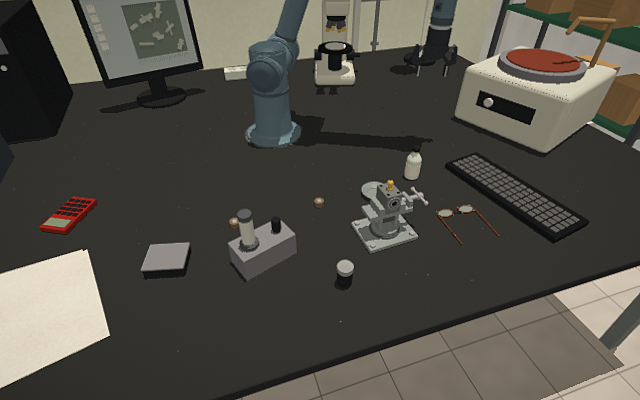

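View pics/top0.png

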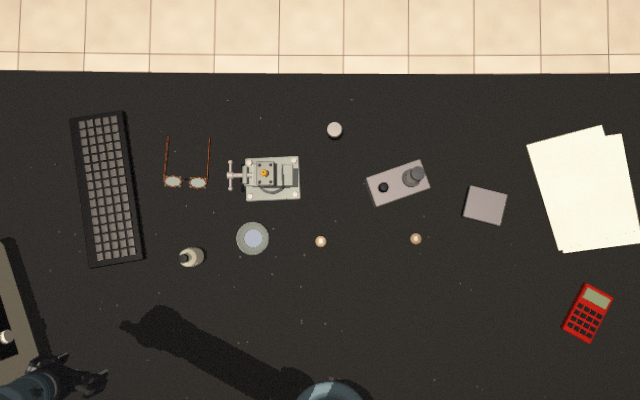

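The scene view shows the vice near (387,215) and the stand near (262,245). In the top view the vice is near (270,178) and the stand near (398,183). I'll enlarge both.

```bash
python3 - <<'E'
import cv2,numpy as np
def c(n,x,y,w=100,h=75,s=4):return cv2.resize(cv2.imread(f"pics/{n}0.png")[y:y+h,x:x+w],None,fx=s,fy=s,interpolation=cv2.INTER_CUBIC)
m=np.vstack([np.hstack([c("top",220,142),c("top",345,142)]),np.hstack([c("scene",340,177),c("scene",218,202)])])
cv2.imwrite("pics/m0.png",m)
E
```

```text
(no output)
```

View pics/m0.png

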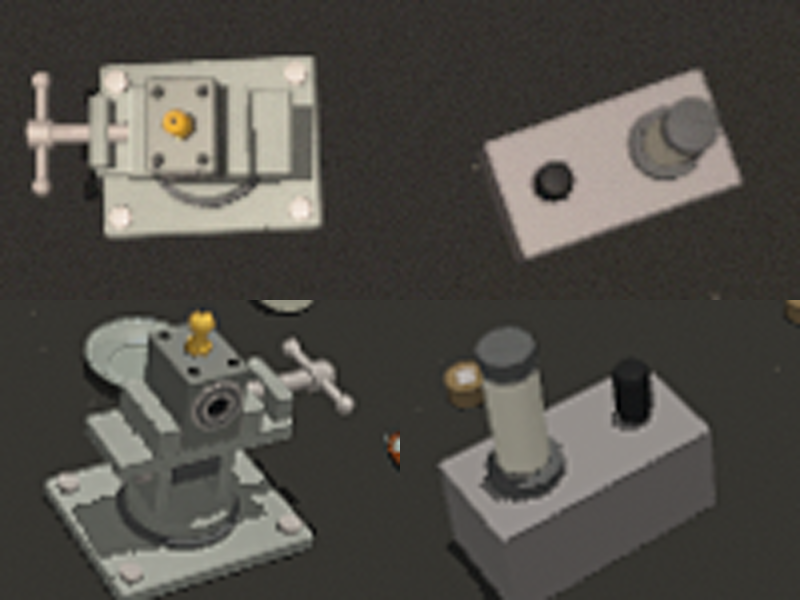

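```bash
cat > h.py <<'E'
import numpy as np
from scipy.optimize import least_squares
from scipy.spatial.transform import Rotation as R
C={n:np.load(f"{n}.npz") for n in("scene","top")}
def proj(n,P):
    c=C[n];W=c["world_from_camera"];p=(np.atleast_2d(P)-W[:3,3])@W[:3,:3]
    s=np.c_[p[:,0],-p[:,1]]/-p[:,2:];s=s*(1+c["k1"]*(s**2).sum(1,keepdims=True))
    return s*c["K"][0,0]+c["K"][:2,2]
def tri(obs):
    return least_squares(lambda p:np.concatenate([proj(n,p)[0]-np.array(u) for n,u in obs]),[.5,0,.1])
def vice(p):
    x,y,yaw,sw,ti=p;B=R.from_euler('z',yaw);H=B*R.from_euler('z',sw)*R.from_euler('y',-ti)
    o=np.array([x,y,0]);pv=o+[0,0,.062]
    return (lambda P:o+B.apply(P)),(lambda P:pv+H.apply(P))
E
cat > fit.py <<'E'
from h import *
T=lambda a,ox,oy:np.array(a)/4+[ox,oy]
X=.06;Y=.075
base=np.array([[X,Y,.014],[X,-Y,.014],[-X,-Y,.014],[-X,Y,.014]])
blk=np.array([[.03,.022,.09],[.03,-.022,.09],[-.03,-.022,.09],[-.03,.022,.09]])
tb=T([(102,67),(313,57),(320,228),(105,237)],220,142);tbl=T([(147,79),(214,77),(213,174),(145,175)],220,142);tn=T([(178,123)],220,142)
sb=T([(313,240),(120,297),(47,182)],340,177);sn=T([(201,20)],340,177);sbl=T([(242,65),(190,84),(148,36)],340,177)
ball=np.array([[0,0,.11]])
def f(p):
    b,h=vice(p)
    return np.concatenate([(proj("top",b(base))-tb).ravel(),(proj("top",h(blk))-tbl).ravel(),(proj("top",h(ball))-tn).ravel(),
     (proj("scene",b(base[[0,1,2]]))-sb).ravel(),(proj("scene",h(blk[[0,1,2]]))-sbl).ravel(),(proj("scene",h(ball))-sn).ravel()])
best=min((least_squares(f,[.53,.12,0,s,t],loss='soft_l1') for s in(-.6,0,.6) for t in(-.3,0,.3)),key=lambda r:r.cost)
print(best.x.round(4),best.cost);print(f(best.x).reshape(-1,2).round(1).tolist())
print("ball tri",tri([("top",tn[0]),("scene",sn[0])]).x.round(4))
# stand
tc=T([(86,143),(303,70),(342,183),(125,258)],345,142);sc=T([(255,70),(313,130),(105,242),(40,166)],218,202)
# scene order: back,right,bottom,left
c=np.array([[.04,.075,.07],[.04,-.075,.07],[-.04,-.075,.07],[-.04,.075,.07]])
def g(p):
    P=R.from_euler('z',p[2]).apply(c)+[p[0],p[1],0]
    return np.concatenate([(proj("top",P)-tc).ravel(),(proj("scene",P[[3,0,1,2]])-sc).ravel()])
r=least_squares(g,[.5,-.15,.3]);print("stand",r.x.round(4),g(r.x).reshape(-1,2).round(1).tolist())
for nm,a,b in(("tail",(290,125),(108,45)),("driver",(154,179),(232,68))):
    q=tri([("top",T(a,345,142)),("scene",T(b,218,202))]);print(nm,q.x.round(4),q.fun.round(1))
print("gun exp",R.from_euler('z',r.x[2]).apply([0,-.036,.175])+[r.x[0],r.x[1],0])
pts={"lens":(334,130),"dish":(252,239),"cart":(188,257),"ma":(320,241),"mb":(415,239)}
for k,u in pts.items():
    q=least_squares(lambda p:proj("top",[p[0],p[1],.02])[0]-u,[.5,0]).x;print(k,q.round(3))
E
python3 fit.py
```

```text
[ 0.6535  0.1651  0.0531 -0.0305  0.044 ] 7.86765103673504
[[-1.0, -0.9], [0.2, -0.8], [0.1, -0.4], [-0.4, -0.3], [-0.9, -0.4], [0.1, -0.1], [0.6, -0.2], [-0.1, -0.2], [-0.8, -0.1], [0.0, -1.4], [-0.3, -0.7], [-1.6, -0.9], [1.5, 0.2], [-1.0, -0.8], [-1.4, -1.5], [-0.9, 0.5]]
ball tri [0.6491 0.1646 0.1737]
stand [ 0.6393 -0.1724  0.3271] [[-1.1, -1.1], [-1.3, -0.6], [-1.1, -0.2], [-1.2, -1.1], [-3.1, -1.7], [-0.6, 0.2], [-1.2, -0.3], [-0.5, -0.9]]
tail [ 0.6502 -0.2056  0.1738] [-0.7 -0.1 -0.6 -0. ]
driver [ 0.6231 -0.1308  0.1103] [-0.5 -0.1 -0.5 -0. ]
gun exp [ 0.65091299 -0.20649808  0.175     ]
lens [ 0.788 -0.005]
dish [0.485 0.216]
cart [0.435 0.389]
ma [0.482 0.031]
mb [ 0.49  -0.227]
```

```bash
sed -i 's|^T=.*|T=lambda a,ox,oy:(np.array(a)-1.5)/4+[ox,oy]|' fit.py; python3 fit.py; cat >> fit.py <<'E'
import cv2
b,h=vice(best.x)
def ov(n,x,y,w,hh,s):
    im=cv2.resize(cv2.imread(f"pics/{n}0.png")[y:y+hh,x:x+w],None,fx=s,fy=s,interpolation=cv2.INTER_CUBIC)
    def pl(P,c,cl=True):
        q=((proj(n,P)-[x,y]+.5)*s-.5);cv2.polylines(im,[q.round().astype(int)],cl,c,1)
    pl(b(base),(0,0,255));pl(h(blk),(0,255,0));pl(h(blk-[0,0,.036]),(0,255,0))
    pl(h(np.array([[0,.04,.0],[0,.104,.0]])),(255,0,255),False);pl(h(np.array([[0,0,.09],[0,0,.118]])),(255,255,0),False)
    return im
cv2.imwrite("pics/ov0.png",np.hstack([ov("top",222,145,80,60,5),ov("scene",345,175,80,60,5)]))
E
python3 fit.py >/dev/null
```

```text
[ 0.6538  0.1655  0.048  -0.0291  0.0439] 5.495022540104263
[[-0.7, -0.8], [0.5, -0.4], [0.3, -0.0], [-0.3, -0.2], [-0.6, -0.2], [0.4, 0.1], [0.8, 0.1], [0.0, 0.0], [-0.6, 0.1], [0.6, -0.8], [0.1, -0.3], [-1.0, -0.5], [2.1, 0.7], [-0.4, -0.3], [-0.8, -1.1], [-0.3, 0.9]]
ball tri [0.6494 0.1644 0.1753]
stand [ 0.6394 -0.1723  0.327 ] [[-0.8, -0.8], [-1.0, -0.3], [-0.7, 0.2], [-0.9, -0.7], [-2.7, -1.3], [-0.2, 0.6], [-0.8, 0.1], [-0.1, -0.5]]
tail [ 0.6507 -0.2054  0.1753] [-0.3 -0.  -0.2 -0. ]
driver [ 0.6236 -0.1307  0.112 ] [-0.1 -0.  -0.1 -0. ]
gun exp [ 0.65094842 -0.20639956  0.175     ]
lens [ 0.788 -0.005]
dish [0.485 0.216]
cart [0.435 0.389]
ma [0.482 0.031]
mb [ 0.49  -0.227]
```

View pics/ov0.png

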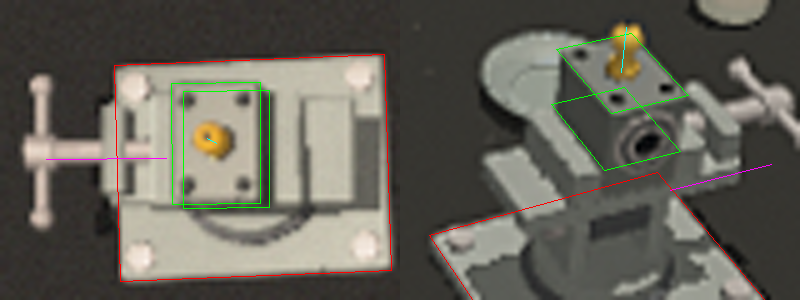

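The wireframe fits in both views: the head is nearly square (swivel about -0.03) and the tilt is about 0.04. The ball is at roughly (210,138) in the left crop. I'll grip the block's bare sides with the tool squared to the base, then swing it about the pivot.

```bash
cat > pl.py <<'E'
from plant import *
from h import *
V=np.array([.6538,.1655,.062]);YAW=.048
def tool(yaw,ti=0):  # tool y along base y, z = -nipple
    return R.from_euler('z',yaw)*R.from_euler('y',-ti)*R.from_matrix([[-1,0,0],[0,1,0],[0,0,-1]])
def on(l,ti):  # pose at l from the pivot along the nipple at tilt ti
    r=tool(YAW,ti);return V-l*r.as_matrix()[:,2],r
def cur():
    s=state();q=s["tcp_rot"];return s,s["eef_pos"],R.from_quat([*q[1:],q[0]])
def plan(p1,r1,N,dec=2,p0=None,r0=None):
    s,p,r=cur()
    if p0 is not None:p,r=p0,r0
    dr=(r.inv()*r1).as_rotvec();a0,b0=p.copy(),r
    for i in range(1,N+1):
        pt=a0+(p1-a0)*i/N;rt=b0*R.from_rotvec(dr*i/N)
        l=(r.inv().apply(pt-p)/.075).round(dec);t=((r.inv()*rt).as_rotvec()/(np.pi/4)).round(dec)
        print(l.tolist(),t.tolist());p=p+r.apply(l*.075);r=r*R.from_rotvec(t*np.pi/4)
    return p,r
def where(p1,r1):
    s,p,r=cur();print("err mm tool",(r.inv().apply(p1-p)*1e3).round(1),"rot deg",np.degrees((r.inv()*r1).as_rotvec()).round(2),"F",s["contact_force"].round(1),"t",s["time"])
E
python3 -c "
from pl import *
print(cur()[2].as_matrix().round(2))
p,r=plan(*on(.19,.044),12)
print();plan(*on(.075,.044),4,2,p,r)"
```

```text
[[-0.93  0.37 -0.  ]
 [ 0.37  0.93 -0.  ]
 [ 0.   -0.   -1.  ]]
[-0.6, -0.21, -0.0] [-0.0, -0.0, -0.04]
[-0.59, -0.22, -0.01] [-0.0, -0.01, -0.05]
[-0.59, -0.25, 0.01] [-0.0, -0.0, -0.04]
[-0.58, -0.26, -0.0] [-0.0, -0.01, -0.05]
[-0.56, -0.29, 0.0] [-0.01, -0.0, -0.04]
[-0.56, -0.31, 0.01] [0.0, -0.01, -0.05]
[-0.54, -0.33, 0.01] [0.0, -0.0, -0.04]
[-0.54, -0.34, 0.01] [0.0, -0.01, -0.05]
[-0.52, -0.36, 0.01] [-0.0, -0.0, -0.04]
[-0.5, -0.39, 0.01] [-0.0, -0.01, -0.05]
[-0.5, -0.4, 0.02] [-0.0, -0.0, -0.04]
[-0.47, -0.41, 0.01] [-0.0, -0.01, -0.05]

[0.0, 0.0, 0.38] [-0.0, 0.0, 0.0]
[0.0, 0.0, 0.39] [-0.0, 0.0, 0.0]
[0.0, 0.0, 0.38] [-0.0, 0.0, 0.0]
[0.0, 0.0, 0.39] [-0.0, 0.0, 0.0]
```

Request:
{"api": "arm_command", "payload": {
  "deltas": [
    {"linear":[-0.6,-0.21,0],"twist":[0,0,-0.04],"jaw":1},
    {"linear":[-0.59,-0.22,0],"twist":[0,0,-0.05],"jaw":1},
    {"linear":[-0.59,-0.25,0],"twist":[0,0,-0.04],"jaw":1},
    {"linear":[-0.58,-0.26,0],"twist":[0,-0.01,-0.05],"jaw":1},
    {"linear":[-0.56,-0.29,0],"twist":[0,0,-0.04],"jaw":1},
    {"linear":[-0.56,-0.31,0.01],"twist":[0,-0.01,-0.05],"jaw":1},
    {"linear":[-0.54,-0.33,0.01],"twist":[0,-0.01,-0.04],"jaw":1},
    {"linear":[-0.54,-0.34,0.01],"twist":[0,-0.01,-0.05],"jaw":1},
    {"linear":[-0.52,-0.36,0.01],"twist":[0,0,-0.04],"jaw":1},
    {"linear":[-0.5,-0.39,0.01],"twist":[0,-0.01,-0.05],"jaw":1},
    {"linear":[-0.5,-0.4,0.02],"twist":[0,0,-0.04],"jaw":1},
    {"linear":[-0.47,-0.41,0.01],"twist":[0,-0.01,-0.05],"jaw":1}
  ]
}}

```text
time: 1.6
eef_pos: [0.6462, 0.1645, 0.2513]
tcp_rot: [0.023, -0.026, 0.999, -0.003]
contact_force: [1.0, -0.5, 0.3]
width: 1.005
finger_force: 0.0
```

```bash
python3 -c "
from pl import *
where(*on(.19,.044));print(state()['qpos'].round(2))
p,r=plan(*on(.15,.044),2)
print();plan(*on(.075,.044),4,2,p,r)"
```

```text
err mm tool [ 0.7  0.6 -0.6] rot deg [-0.44  0.07  0.2 ] F [ 1.  -0.5  0.3] t 1.6
[ 0.16  0.54  0.33  1.32 -0.01  0.11]
[0.0, 0.01, 0.26] [-0.0, 0.0, 0.0]
[0.01, 0.0, 0.27] [-0.01, 0.0, 0.0]

[0.0, 0.0, 0.25] [0.0, 0.0, 0.0]
[0.0, 0.0, 0.25] [0.0, 0.0, 0.0]
[0.0, 0.0, 0.25] [0.0, 0.0, 0.0]
[0.0, 0.0, 0.25] [0.0, 0.0, 0.0]
```

Request:
{"api": "arm_command", "payload": {
  "deltas": [
    {"linear":[0,0.01,0.26],"twist":[0,0,0],"jaw":1},
    {"linear":[0,0,0.27],"twist":[-0.01,0,0],"jaw":1},
    {"linear":[0,0,0.25],"twist":[0,0,0],"jaw":1},
    {"linear":[0,0,0.25],"twist":[0,0,0],"jaw":1},
    {"linear":[0,0,0.25],"twist":[0,0,0],"jaw":1},
    {"linear":[0,0,0.25],"twist":[0,0,0],"jaw":1},
    {"linear":[0,0,0],"twist":[0,0,0],"jaw":0.6},
    {"linear":[0,0,0],"twist":[0,0,0],"jaw":0.4},
    {"linear":[0,0,0],"twist":[0,0,0],"jaw":0.3},
    {"linear":[0,0,0],"twist":[0,0,0],"jaw":0.3}
  ]
}}

```text
time: 2.85
eef_pos: [0.651, 0.1644, 0.1389]
tcp_rot: [0.024, -0.024, 0.999, -0.001]
contact_force: [-2.3, -6.1, 2.8]
width: 0.502
finger_force: 63.4
```

```bash
python3 -c "
from pl import *
import cv2
where(*on(.075,.044));print(state()['wrist_torque'])
p,r=cur()[1:]
for k in range(1,9):
    p,r=plan(*on(.075,.044+.306*k/8),1,2,p,r)
ims=[]
for n,x,y in(('top',222,145),('scene',345,160)):
    ims.append(cv2.resize(snapshot(n)['color'][y:y+75,x:x+80,::-1],None,fx=5,fy=5,interpolation=cv2.INTER_CUBIC))
cv2.imwrite('pics/g1.png',np.hstack(ims))"
```

```text
err mm tool [0.6 0.9 2. ] rot deg [-0.23  0.2   0.05] F [-2.3 -6.1  2.8] t 2.85
[-1.09833599  0.31137024 -0.16330325]
[0.05, 0.01, 0.03] [-0.0, -0.04, 0.0]
[0.03, 0.0, -0.0] [-0.0, -0.05, 0.0]
[0.04, 0.0, -0.0] [-0.0, -0.05, 0.0]
[0.04, 0.0, -0.0] [-0.0, -0.05, 0.0]
[0.04, 0.0, 0.0] [-0.0, -0.05, 0.0]
[0.04, 0.0, 0.0] [-0.0, -0.05, 0.0]
[0.04, 0.0, 0.0] [-0.0, -0.05, 0.0]
[0.03, 0.0, 0.0] [-0.0, -0.05, 0.0]
```

View pics/g1.png

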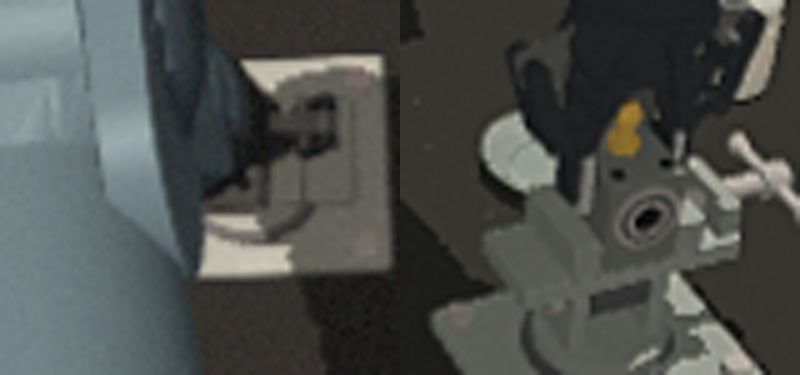

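The grip on the block's bare sides is good, with the nipple at (628,130) clear between the fingers. Next I tilt.

Request:
{"api": "arm_command", "payload": {
  "deltas": [
    {"linear":[0.05,0,0],"twist":[0,-0.04,0],"jaw":0.3},
    {"linear":[0.03,0,0],"twist":[0,-0.05,0],"jaw":0.3},
    {"linear":[0.04,0,0],"twist":[0,-0.05,0],"jaw":0.3},
    {"linear":[0.04,0,0],"twist":[0,-0.05,0],"jaw":0.3},
    {"linear":[0.04,0,0],"twist":[0,-0.05,0],"jaw":0.3},
    {"linear":[0.04,0,0],"twist":[0,-0.05,0],"jaw":0.3},
    {"linear":[0.04,0,0],"twist":[0,-0.05,0],"jaw":0.3},
    {"linear":[0.04,0,0],"twist":[0,-0.05,0],"jaw":0.3},
    {"linear":[0,0,0],"twist":[0,0,0],"jaw":0.3}
  ]
}}

```text
time: 4.08
eef_pos: [0.628, 0.1637, 0.135]
tcp_rot: [0.177, -0.024, 0.984, 0.003]
contact_force: [-1.0, -4.6, 3.6]
width: 0.507
finger_force: 62.2
```

```bash
python3 -c "
from pl import *
where(*on(.075,.35));print(state()['wrist_torque'])"
```

```text
err mm tool [0.7 0.6 2.4] rot deg [-0.18  0.33  0.07] F [-1.  -4.6  3.6] t 4.075
[-1.71981487 -0.11952793 -0.7968169 ]
```

Request:
{"api": "arm_command", "payload": {
  "deltas": [
    {"linear":[0,0,0],"twist":[0,0,0],"jaw":0.8},
    {"linear":[0,0,0],"twist":[0,0,0],"jaw":1},
    {"linear":[0,0,0],"twist":[0,0,0],"jaw":1},
    {"linear":[0,0,-0.25],"twist":[0,0,0],"jaw":1},
    {"linear":[0,0,-0.6],"twist":[0,0,0],"jaw":1},
    {"linear":[0,0,-0.6],"twist":[0,0,0],"jaw":1}
  ]
}}

```text
time: 4.82
eef_pos: [0.5888, 0.1637, 0.2357]
tcp_rot: [0.174, -0.025, 0.984, 0.005]
contact_force: [1.1, 0.0, 0.4]
width: 1.001
finger_force: 0.0
```

```bash
python3 -c "
from pl import *
r1=tool(YAW,0)
p,r=plan(np.array([.6507,-.2060,.235]),r1,10)
print();plan(np.array([.6507,-.2060,.142]),r1,5,2,p,r)"
```

```text
[-0.05, -0.5, 0.02] [0.0, 0.04, 0.0]
[-0.06, -0.49, 0.02] [0.0, 0.05, 0.0]
[-0.05, -0.5, 0.02] [0.0, 0.04, 0.0]
[-0.06, -0.5, 0.01] [0.0, 0.05, 0.0]
[-0.05, -0.49, 0.01] [0.0, 0.04, 0.0]
[-0.06, -0.5, 0.01] [0.0, 0.05, 0.0]
[-0.06, -0.5, 0.01] [0.0, 0.04, 0.0]
[-0.05, -0.49, 0.01] [0.0, 0.05, 0.0]
[-0.06, -0.5, 0.0] [0.0, 0.04, 0.0]
[-0.06, -0.49, 0.01] [0.0, 0.05, 0.0]

[-0.0, -0.0, 0.25] [0.0, -0.0, 0.0]
[-0.0, -0.0, 0.24] [0.0, -0.0, 0.0]
[-0.0, -0.0, 0.25] [0.0, -0.0, 0.0]
[-0.0, -0.0, 0.25] [0.0, -0.0, 0.0]
[-0.0, -0.01, 0.25] [0.0, -0.0, 0.0]
```

Request:
{"api": "arm_command", "payload": {
  "deltas": [
    {"linear":[-0.05,-0.5,0.02],"twist":[0,0.04,0],"jaw":1},
    {"linear":[-0.06,-0.49,0.02],"twist":[0,0.05,0],"jaw":1},
    {"linear":[-0.05,-0.5,0.02],"twist":[0,0.04,0],"jaw":1},
    {"linear":[-0.06,-0.5,0.01],"twist":[0,0.05,0],"jaw":1},
    {"linear":[-0.05,-0.49,0.01],"twist":[0,0.04,0],"jaw":1},
    {"linear":[-0.06,-0.5,0.01],"twist":[0,0.05,0],"jaw":1},
    {"linear":[-0.06,-0.5,0.01],"twist":[0,0.04,0],"jaw":1},
    {"linear":[-0.05,-0.49,0.01],"twist":[0,0.05,0],"jaw":1},
    {"linear":[-0.06,-0.5,0],"twist":[0,0.04,0],"jaw":1},
    {"linear":[-0.06,-0.49,0.01],"twist":[0,0.05,0],"jaw":1}
  ]
}}

```text
time: 6.08
eef_pos: [0.6518, -0.2069, 0.2345]
tcp_rot: [-0.001, -0.025, 1.0, 0.0]
contact_force: [0.3, 0.4, 0.2]
width: 0.999
finger_force: 0.0
```

```bash
python3 -c "
from pl import *
import cv2
r1=tool(YAW,0)
p=np.array([.6507,-.2060,.142]);where(p+[0,0,.093],r1);plan(p,r1,5)
ims=[]
b,h=vice([V[0],V[1],YAW,0,.345])
blk=np.array([[.03,.022,.09],[.03,-.022,.09],[-.03,-.022,.09],[-.03,.022,.09]])
for n,x,y in(('top',222,145),('scene',345,165)):
    c=snapshot(n)['color'][:,:,::-1];cv2.imwrite(f'pics/{n}2.png',c)
    im=cv2.resize(c[y:y+75,x:x+80],None,fx=5,fy=5,interpolation=cv2.INTER_CUBIC)
    for P in(h(blk),):
        q=(proj(n,P)-[x,y]+.5)*5-.5;cv2.polylines(im,[q.round().astype(int)],True,(0,255,0),1)
    q=(proj(n,h(np.array([[0,0,.11]])))-[x,y]+.5)*5-.5;print(n,q);cv2.circle(im,tuple(q[0].round().astype(int)),2,(255,0,0),-1)
    ims.append(im)
cv2.imwrite('pics/g2.png',np.hstack(ims))"
```

```text
err mm tool [ 1.1  1.  -0.5] rot deg [ 0.05 -0.08  0.16] F [0.3 0.4 0.2] t 6.075
[0.0, 0.0, 0.25] [0.0, -0.0, 0.0]
[0.01, 0.0, 0.24] [0.0, -0.0, 0.0]
[-0.0, 0.01, 0.25] [0.0, -0.0, 0.0]
[0.0, -0.0, 0.25] [0.0, -0.0, 0.0]
[0.0, 0.0, 0.24] [0.0, -0.0, 0.0]
top [[213.74137364 207.15439933]]
scene [[192.16447969  65.04873599]]
```

View pics/g2.png

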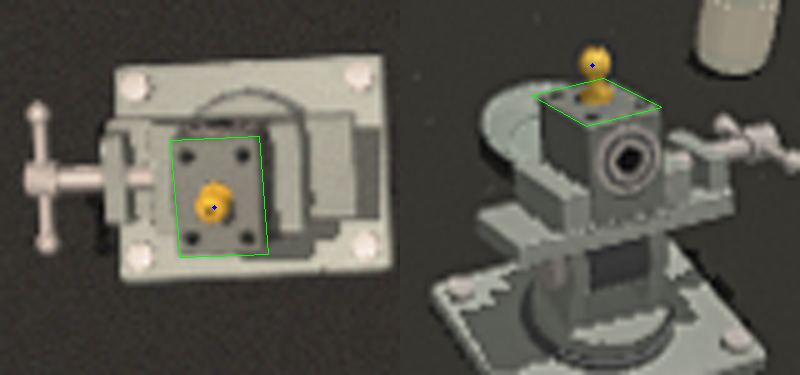

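The tilt took. The overlay at swivel 0 and tilt 0.345 matches the block top, and the ball is at (214,203) in the top crop and (195,63) in the scene crop. Next I grip the gun.

Request:
{"api": "arm_command", "payload": {
  "deltas": [
    {"linear":[0.01,0,0.25],"twist":[0,0,0],"jaw":1},
    {"linear":[0.01,0.01,0.24],"twist":[0,0,0],"jaw":1},
    {"linear":[0,0,0.25],"twist":[0,0,0],"jaw":1},
    {"linear":[0,0,0.25],"twist":[0,0,0],"jaw":1},
    {"linear":[0,0,0.24],"twist":[0,0,0],"jaw":1},
    {"linear":[0,0,0],"twist":[0,0,0],"jaw":0.6},
    {"linear":[0,0,0],"twist":[0,0,0],"jaw":0.4},
    {"linear":[0,0,0],"twist":[0,0,0],"jaw":0.2},
    {"linear":[0,0,0],"twist":[0,0,0],"jaw":0.1},
    {"linear":[0,0,0],"twist":[0,0,0],"jaw":0.1}
  ]
}}

```text
time: 7.42
eef_pos: [0.6507, -0.2059, 0.1435]
tcp_rot: [0.001, -0.025, 1.0, -0.001]
contact_force: [-0.1, -2.2, 3.7]
width: 0.367
finger_force: 58.6
```

```bash
python3 -c "
from pl import *
import cv2
r1=tool(YAW,0)
p=np.array([.6507,-.2060,.142]);where(p,r1);print(state()['wrist_torque'])
ims=[]
for n,x,y in(('top',252,175),('scene',370,164)):
    im=cv2.imread(f'pics/{n}2.png')
    ims.append(cv2.resize(im[y:y+25,x:x+26],None,fx=15,fy=15,interpolation=cv2.INTER_CUBIC))
    hsv=cv2.cvtColor(im,cv2.COLOR_BGR2HSV)[y:y+25,x:x+26];m=(hsv[...,1]>140)&(hsv[...,2]>90)
    v,u=np.nonzero(m);print(n,u.min()+x,u.max()+x,v.min()+y,v.max()+y);print('\n'.join(''.join('#' if q else '.' for q in row) for row in m[v.min():v.max()+1]))
cv2.imwrite('pics/b.png',np.hstack(ims))"
```

```text
err mm tool [-0.  -0.1  1.5] rot deg [-0.07  0.08  0.13] F [-0.1 -2.2  3.7] t 7.425
[-0.26266584 -0.0268373   0.01354074]
top 261 267 182 189
...........####...........
..........######..........
..........######..........
.........#######..........
.........#######..........
..........######..........
..........#####...........
............#.............
scene 381 386 174 185
.............#.#..........
............####..........
...........######.........
...........######.........
...........######.........
............#####.........
.............###..........
.............###..........
.............####.........
...........######.........
...........######.........
............####..........
```

View pics/b.png

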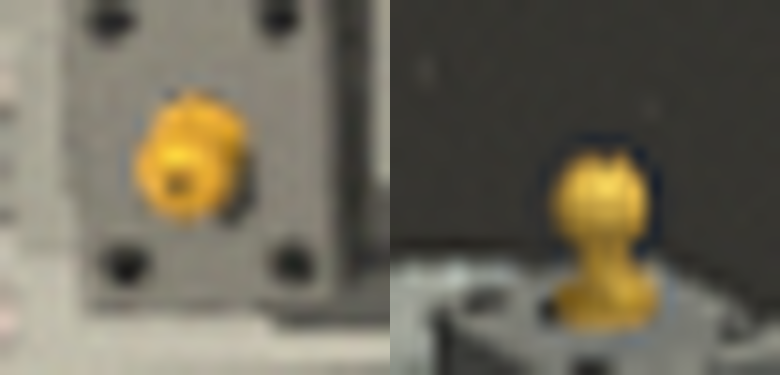

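The enlargement puts the ball's centre at top pixel (263.9,186.0) and scene pixel (383.5,176.8), within a pixel of the prediction. I'll lift the gun and refine the target.

```bash
python3 -c "
from pl import *
o=[('top',(263.93,186.0)),('scene',(383.53,176.8))]
q=tri(o);print('tri',q.x.round(4),q.fun.round(2));print('pred',on(.11,.345)[0].round(4))
f=lambda p:np.concatenate([proj(n,(V+[p[0],p[1],0])-.11*tool(YAW,p[2]).as_matrix()[:,2])[0]-u for n,u in o]+[np.array([p[0],p[1]])*500/2,[(p[2]-.345)*30]])
s=least_squares(f,[0,0,.345]).x;print(s)
p,r=cur()[1:];up=p+[0,0,.12]
a,b=plan(up,r,3)
print();plan(*on(.28,.345),10,2,a,b)"
```

```text
tri [0.6166 0.1646 0.1679] [-0.09 -0.04 -0.1   0.01]
pred [0.6166 0.1637 0.1655]
[-0.00069115  0.00113221  0.34143831]
[-0.0, -0.0, -0.53] [0.0, 0.0, 0.0]
[-0.0, -0.0, -0.54] [0.0, 0.0, 0.0]
[-0.0, -0.0, -0.53] [0.0, 0.0, 0.0]

[0.1, 0.49, -0.08] [-0.0, -0.04, 0.0]
[0.09, 0.5, -0.09] [-0.0, -0.05, 0.0]
[0.09, 0.49, -0.09] [-0.0, -0.04, 0.0]
[0.09, 0.5, -0.09] [-0.0, -0.04, 0.0]
[0.08, 0.49, -0.1] [-0.0, -0.05, 0.0]
[0.09, 0.5, -0.1] [-0.0, -0.04, 0.0]
[0.07, 0.49, -0.1] [-0.0, -0.05, 0.0]
[0.08, 0.49, -0.1] [-0.0, -0.04, 0.0]
[0.07, 0.5, -0.11] [-0.0, -0.04, 0.0]
[0.07, 0.49, -0.11] [-0.0, -0.05, 0.0]
```

Request:
{"api": "arm_command", "payload": {
  "deltas": [
    {"linear":[0,0,-0.2],"twist":[0,0,0],"jaw":0.1},
    {"linear":[0,0,-0.35],"twist":[0,0,0],"jaw":0.1},
    {"linear":[0,0,-0.35],"twist":[0,0,0],"jaw":0.1},
    {"linear":[0,0,-0.35],"twist":[0,0,0],"jaw":0.1},
    {"linear":[0,0,-0.35],"twist":[0,0,0],"jaw":0.1}
  ]
}}

```text
time: 8.05
eef_pos: [0.6492, -0.2046, 0.2628]
tcp_rot: [-0.001, -0.025, 1.0, 0.001]
contact_force: [0.6, 0.1, -3.7]
width: 0.368
finger_force: 59.5
```

Request:
{"api": "arm_command", "payload": {
  "deltas": [
    {"linear":[0.1,0.49,-0.08],"twist":[0,-0.04,0],"jaw":0.1},
    {"linear":[0.09,0.5,-0.09],"twist":[0,-0.05,0],"jaw":0.1},
    {"linear":[0.09,0.49,-0.09],"twist":[0,-0.04,0],"jaw":0.1},
    {"linear":[0.09,0.5,-0.09],"twist":[0,-0.04,0],"jaw":0.1},
    {"linear":[0.08,0.49,-0.1],"twist":[0,-0.05,0],"jaw":0.1},
    {"linear":[0.09,0.5,-0.1],"twist":[0,-0.04,0],"jaw":0.1},
    {"linear":[0.07,0.49,-0.1],"twist":[0,-0.05,0],"jaw":0.1},
    {"linear":[0.08,0.49,-0.1],"twist":[0,-0.04,0],"jaw":0.1},
    {"linear":[0.07,0.5,-0.11],"twist":[0,-0.04,0],"jaw":0.1},
    {"linear":[0.07,0.49,-0.11],"twist":[0,-0.05,0],"jaw":0.1}
  ]
}}

```text
time: 9.3
eef_pos: [0.5565, 0.1623, 0.3245]
tcp_rot: [0.17, -0.025, 0.985, 0.005]
contact_force: [0.7, 1.4, -4.7]
width: 0.368
finger_force: 59.8
```

```bash
sed -i 's/^V=.*/V=np.array([.6535,.1664,.0625]);YAW=.048/' pl.py; python3 -c "
from pl import *
import cv2
where(*on(.28,.345));_,p,r=cur();z=r.as_matrix()[:,2]
print(state()['width'],state()['finger_force'])
ims=[]
for n,x,y in(('top',222,145),('scene',345,140)):
    c=snapshot(n)['color'][:,:,::-1];cv2.imwrite(f'pics/{n}3.png',c)
    im=cv2.resize(c[y:y+75,x:x+80],None,fx=5,fy=5,interpolation=cv2.INTER_CUBIC)
    q=(proj(n,np.array([p+.1335*z,p,on(.11,.345)[0]]))-[x,y]+.5)*5-.5;print(n,q.round())
    cv2.line(im,*[tuple(w.round().astype(int).tolist()) for w in q[:2]],(0,0,255),1);cv2.circle(im,tuple(q[2].round().astype(int).tolist()),2,(255,0,0),-1)
    ims.append(im)
cv2.imwrite('pics/g3.png',np.hstack(ims))"
```

```text
err mm tool [-2.7 -0.6 -0.6] rot deg [ 0.09 -0.13  0.15] F [ 0.7  1.4 -4.7] t 9.3
0.3679950674336948 59.80672722682357
top [[201. 232.]
 [158. 313.]
 [212. 208.]]
scene [[ 188.  121.]
 [ 171. -138.]
 [ 194.  189.]]
```

View pics/g3.png

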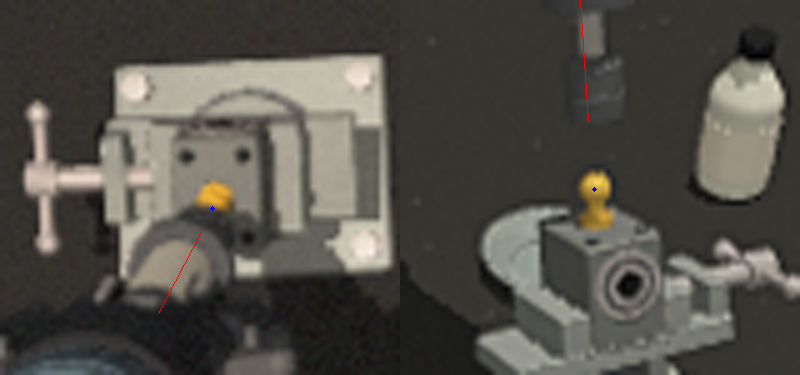

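The scene crop shows the coupler mouth near (597,118), which is right of the predicted axis at (588,121). I'll enlarge with brightened contrast to settle the offset.

```bash
python3 -c "
from pl import *
import cv2
_,p,r=cur();z=r.as_matrix()[:,2]
ims=[]
for n,x,y in(('top',242,180),('scene',444-84,136)):
    im=cv2.imread(f'pics/{n}3.png').astype(float);im=(255*(im/255)**.45).astype(np.uint8)
    ims.append(cv2.resize(im[y:y+42,x:x+40],None,fx=10,fy=10,interpolation=cv2.INTER_CUBIC))
    P=np.array([p+d*z for d in(.1335,.1015,.0735,.0615,.03)])
    print(n,((proj(n,P)-[x,y]+.5)*10-.5).round().tolist())
cv2.imwrite('pics/g4.png',np.hstack(ims))"
```

```text
top [[190.0, 119.0], [171.0, 154.0], [154.0, 186.0], [147.0, 201.0], [126.0, 240.0]]
scene [[234.0, 278.0], [226.0, 158.0], [218.0, 51.0], [215.0, 5.0], [207.0, -120.0]]
```

View pics/g4.png

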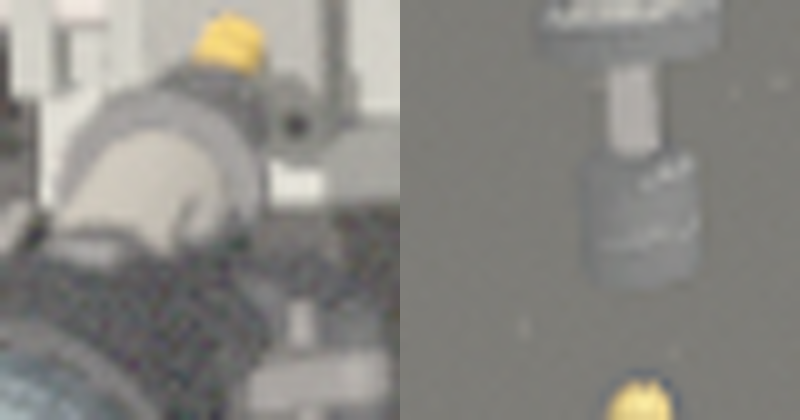

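```bash
sed -i 's/^V=.*/V=np.array([.6533,.1649,.0625]);YAW=.048/' pl.py; python3 -c "
from pl import *
where(*on(.28,.345))
a,b=plan(*on(.27,.345),2)
print();plan(*on(.245,.345),4,2,a,b)"
```

```text
err mm tool [-3.  -4.4  0.2] rot deg [ 0.29 -0.11  0.41] F [-1.2 -0.7 -3.9] t 9.4
[-0.02, -0.03, 0.07] [0.0, -0.0, 0.0]
[-0.02, -0.03, 0.07] [0.01, -0.0, 0.01]

[-0.0, 0.0, 0.08] [-0.0, -0.0, -0.0]
[-0.0, 0.0, 0.08] [-0.0, -0.0, -0.0]
[-0.0, 0.0, 0.09] [-0.0, -0.0, -0.0]
[-0.0, 0.0, 0.08] [-0.0, -0.0, -0.0]
```

Request:
{"api": "arm_command", "payload": {
  "deltas": [
    {"linear":[-0.02,-0.03,0.05],"twist":[0,0,0],"jaw":0.1},
    {"linear":[-0.02,-0.02,0.05],"twist":[0,0,0.01],"jaw":0.1},
    {"linear":[0,0,0],"twist":[0,0,0],"jaw":0.1},
    {"linear":[0,0,0],"twist":[0,0,0],"jaw":0.1}
  ]
}}

```text
time: 9.9
eef_pos: [0.5641, 0.1569, 0.3186]
tcp_rot: [0.171, -0.02, 0.985, 0.005]
contact_force: [-0.0, -0.2, -2.9]
width: 0.366
finger_force: 60.3
```

```bash
sed -i 's/^V=.*/V=np.array([.6533,.1653,.0625]);YAW=.048/' pl.py; python3 -c "
from pl import *
where(*on(.272,.345))
plan(*on(.245,.345),5)"
```

```text
err mm tool [ 2.4  4.1 -0.7] rot deg [ 0.03 -0.06 -0.37] F [-0.  -0.2 -2.9] t 9.9
[0.01, 0.01, 0.07] [0.0, -0.0, -0.0]
[0.0, 0.01, 0.07] [0.0, -0.0, -0.0]
[0.01, 0.01, 0.07] [0.0, -0.0, -0.0]
[0.01, 0.01, 0.07] [0.0, -0.0, -0.01]
[0.0, 0.01, 0.07] [0.0, -0.0, 0.0]
```

Request:
{"api": "arm_command", "payload": {
  "deltas": [
    {"linear":[0.02,0.05,0],"twist":[0,0,-0.01],"jaw":0.1},
    {"linear":[0,0,0],"twist":[0,0,0],"jaw":0.1},
    {"linear":[0,0,0],"twist":[0,0,0],"jaw":0.1},
    {"linear":[0,0,0],"twist":[0,0,0],"jaw":0.1}
  ]
}}

```text
time: 10.4
eef_pos: [0.5623, 0.1613, 0.3185]
tcp_rot: [0.172, -0.025, 0.985, 0.004]
contact_force: [-0.9, 0.3, -4.4]
width: 0.367
finger_force: 60.5
```

```bash
python3 -c "
from pl import *
where(*on(.272,.345))
print(state()['qvel'].round(3))
plan(*on(.245,.345),5)"
```

```text
err mm tool [ 0.9 -0.4 -0.3] rot deg [ 0.06 -0.01  0.14] F [-0.9  0.3 -4.4] t 10.4
[-0.    -0.001 -0.001  0.001 -0.     0.   ]
[0.0, -0.0, 0.07] [0.0, -0.0, 0.0]
[0.0, -0.0, 0.07] [0.0, -0.0, 0.0]
[0.01, -0.0, 0.07] [0.0, -0.0, 0.0]
[-0.0, -0.0, 0.07] [0.0, -0.0, 0.0]
[0.0, -0.01, 0.08] [0.0, -0.0, 0.0]
```

Request:
{"api": "arm_command", "payload": {
  "deltas": [
    {"linear":[0.01,0,0.07],"twist":[0,0,0],"jaw":0.1},
    {"linear":[0,0,0.07],"twist":[0,0,0],"jaw":0.1},
    {"linear":[0,0,0.07],"twist":[0,0,0],"jaw":0.1},
    {"linear":[0,0,0.07],"twist":[0,0,0],"jaw":0.1},
    {"linear":[0,0,0.03],"twist":[0,0,0],"jaw":0.1},
    {"linear":[0,0,0],"twist":[0,0,0],"jaw":0.1},
    {"linear":[0,0,0],"twist":[0,0,0],"jaw":0.1}
  ]
}}

```text
time: 11.28
eef_pos: [0.5696, 0.1617, 0.2966]
tcp_rot: [0.172, -0.025, 0.985, 0.004]
contact_force: [-0.1, -0.3, -2.6]
width: 0.367
finger_force: 60.5
```

```bash
python3 -c "
from pl import *
import cv2
where(*on(.245,.345))
_,p,r=cur();z=r.as_matrix()[:,2];print(r.inv().apply(state()['contact_force']).round(1))
ims=[]
for n,x,y in(('top',242,170),('scene',360,136)):
    im=cv2.imread(f'pics/{n}3.png');c=snapshot(n)['color'][:,:,::-1];im=(255*(c/255)**.5).astype(np.uint8)
    ims.append(cv2.resize(im[y:y+50,x:x+40],None,fx=10,fy=10,interpolation=cv2.INTER_CUBIC))
    P=np.array([p+d*z for d in(.1335,.1015,.0735,.0615,.03)]+[on(.11,.345)[0]])
    print(n,((proj(n,P)-[x,y]+.5)*10-.5).round().tolist())
cv2.imwrite('pics/g5.png',np.hstack(ims))"
```

```text
err mm tool [ 0.3 -0.4  3.6] rot deg [0.06 0.01 0.14] F [-0.1 -0.3 -2.6] t 11.275
[ 1.  -0.3  2.4]
top [[223.0, 171.0], [206.0, 204.0], [190.0, 234.0], [182.0, 248.0], [163.0, 285.0], [228.0, 167.0]]
scene [[235.0, 400.0], [227.0, 282.0], [220.0, 177.0], [217.0, 132.0], [209.0, 10.0], [233.0, 418.0]]
```

Request:
{"api": "arm_command", "payload": {
  "deltas": [
    {"linear":[0,0,0.04],"twist":[0,0,0],"jaw":0.1},
    {"linear":[0,0,0.04],"twist":[0,0,0],"jaw":0.1},
    {"linear":[0,0,0],"twist":[0,0,0],"jaw":0.1},
    {"linear":[0,0,0],"twist":[0,0,0],"jaw":0.1}
  ]
}}

```text
time: 11.88
eef_pos: [0.572, 0.1621, 0.2917]
tcp_rot: [0.172, -0.025, 0.985, 0.005]
contact_force: [-1.1, 1.1, 2.1]
width: 0.367
finger_force: 59.9
```

```bash
cat > st.py <<'E'
from pl import *
s,p,r=cur();l=np.dot(p-V,-r.as_matrix()[:,2]);print("l",l.round(4),"Ftool",r.inv().apply(s['contact_force']).round(1),"T",s['wrist_torque'].round(2),s['width'].round(3));where(*on(l,.345))
E
python3 st.py
```

```text
Traceback (most recent call last):
  File "st.py", line 2, in <module>
    s,p,r=cur();l=np.dot(p-V,-r.as_matrix()[:,2]);print("l",l.round(4),"Ftool",r.inv().apply(s['contact_force']).round(1),"T",s['wrist_torque'].round(2),s['width'].round(3));where(*on(l,.345))
                                                                                                                                                         ^^^^^^^^^^^^^^^^
AttributeError: 'float' object has no attribute 'round'
```

Request:
{"api": "arm_command", "payload": {
  "deltas": [
    {"linear":[0,0,0.04],"twist":[0,0,0],"jaw":0.1},
    {"linear":[0,0,0.04],"twist":[0,0,0],"jaw":0.1},
    {"linear":[0,0,0.04],"twist":[0,0,0],"jaw":0.1},
    {"linear":[0,0,0],"twist":[0,0,0],"jaw":0.1},
    {"linear":[0,0,0],"twist":[0,0,0],"jaw":0.1}
  ]
}}

```text
time: 12.5
eef_pos: [0.5741, 0.1617, 0.2806]
tcp_rot: [0.17, -0.025, 0.985, 0.004]
contact_force: [5.7, 1.4, -8.8]
width: 0.365
finger_force: 59.9
```

```bash
sed -i "s/s\['width'\].round(3)/s['width']/" st.py; python3 st.py
```

```text
l 0.2321 Ftool [-2.4  1.1 10.3] T [ 0.42 -0.09  0.18] 0.36505472443318554
err mm tool [-0.8 -0.2  0. ] rot deg [ 0.03 -0.15  0.13] F [ 5.7  1.4 -8.8] t 12.5
```

Request:
{"api": "arm_command", "payload": {
  "deltas": [
    {"linear":[0,0,0.03],"twist":[0,0,0],"jaw":0.1},
    {"linear":[0,0,0.03],"twist":[0,0,0],"jaw":0.1},
    {"linear":[0,0,0.03],"twist":[0,0,0],"jaw":0.1},
    {"linear":[0,0,0.03],"twist":[0,0,0],"jaw":0.1},
    {"linear":[0,0,0],"twist":[0,0,0],"jaw":0.1},
    {"linear":[0,0,0],"twist":[0,0,0],"jaw":0.1}
  ]
}}

```text
time: 13.25
eef_pos: [0.5777, 0.1621, 0.2763]
tcp_rot: [0.173, -0.025, 0.985, 0.004]
contact_force: [-5.5, -0.1, 7.6]
width: 0.368
finger_force: 60.8
```

```bash
python3 st.py
```

```text
l 0.2268 Ftool [ 2.5  0.2 -9. ] T [0.15 1.1  0.1 ] 0.3679558458124783
err mm tool [ 1.1 -0.4  0. ] rot deg [0.06 0.15 0.14] F [-5.5 -0.1  7.6] t 13.25
```

Request:
{"api": "arm_command", "payload": {
  "deltas": [
    {"linear":[0,0,0.03],"twist":[0,0,0],"jaw":0.1},
    {"linear":[0,0,0.03],"twist":[0,0,0],"jaw":0.1},
    {"linear":[0,0,0],"twist":[0,0,0],"jaw":0.1},
    {"linear":[0,0,0],"twist":[0,0,0],"jaw":0.1}
  ]
}}

```text
time: 13.75
eef_pos: [0.5792, 0.1621, 0.2723]
tcp_rot: [0.173, -0.025, 0.985, 0.004]
contact_force: [-6.5, -1.1, 7.0]
width: 0.367
finger_force: 60.9
```

```bash
python3 st.py
```

```text
l 0.2225 Ftool [ 3.8 -0.8 -8.9] T [0.05 1.22 0.03] 0.36708971462765494
err mm tool [ 1.2 -0.4  0. ] rot deg [0.06 0.17 0.14] F [-6.5 -1.1  7. ] t 13.75
```

Request:
{"api": "arm_command", "payload": {
  "deltas": [
    {"linear":[0,0,0.03],"twist":[0,0,0],"jaw":0.1},
    {"linear":[0,0,0.03],"twist":[0,0,0],"jaw":0.1},
    {"linear":[0,0,0],"twist":[0,0,0],"jaw":0.1},
    {"linear":[0,0,0],"twist":[0,0,0],"jaw":0.1}
  ]
}}

```text
time: 14.25
eef_pos: [0.5807, 0.1622, 0.2682]
tcp_rot: [0.173, -0.025, 0.985, 0.004]
contact_force: [-7.6, -0.2, 8.5]
width: 0.368
finger_force: 60.9
```

```bash
python3 st.py
```

```text
l 0.2182 Ftool [  4.3   0.1 -10.5] T [0.1  1.33 0.03] 0.3681004465431157
err mm tool [ 1.2 -0.3  0. ] rot deg [0.05 0.18 0.14] F [-7.6 -0.2  8.5] t 14.25
```

Request:
{"api": "arm_command", "payload": {
  "deltas": [
    {"linear":[0.02,0,0.03],"twist":[0,0,0],"jaw":0.1},
    {"linear":[0,0,0],"twist":[0,0,0],"jaw":0.1},
    {"linear":[0,0,0],"twist":[0,0,0],"jaw":0.1}
  ]
}}

```text
time: 14.62
eef_pos: [0.5808, 0.1621, 0.2663]
tcp_rot: [0.174, -0.025, 0.984, 0.004]
contact_force: [-7.0, -0.2, 10.8]
width: 0.363
finger_force: 60.9
```

```bash
python3 st.py
```

```text
l 0.2163 Ftool [  2.8   0.1 -12.6] T [0.04 1.01 0.07] 0.3627601053933241
err mm tool [ 0.6 -0.3  0. ] rot deg [0.04 0.28 0.13] F [-7.  -0.2 10.8] t 14.625
```

Request:
{"api": "arm_command", "payload": {
  "deltas": [
    {"linear":[0,0,0.02],"twist":[0,0,0],"jaw":0.1},
    {"linear":[0,0,0],"twist":[0,0,0],"jaw":0.1},
    {"linear":[0,0,0],"twist":[0,0,0],"jaw":0.1}
  ]
}}

```text
time: 15.0
eef_pos: [0.5813, 0.1622, 0.2655]
tcp_rot: [0.174, -0.025, 0.984, 0.004]
contact_force: [-8.2, -0.1, 12.6]
width: 0.366
finger_force: 61.3
```

```bash
python3 st.py
```

```text
l 0.2154 Ftool [  3.4   0.3 -14.7] T [0.01 1.18 0.08] 0.366028398260629
err mm tool [ 0.9 -0.3  0. ] rot deg [0.04 0.32 0.13] F [-8.2 -0.1 12.6] t 15.0
```

The force is rising faster than the spring allows and the position matches the predicted bottom. I'll ease the side load and take one last look.

Request:
{"api": "arm_command", "payload": {
  "deltas": [
    {"linear":[0.02,0,0],"twist":[0,0,0],"jaw":0.1},
    {"linear":[0,0,0],"twist":[0,0,0],"jaw":0.1},
    {"linear":[0,0,0],"twist":[0,0,0],"jaw":0.1}
  ]
}}

```text
time: 15.38
eef_pos: [0.5806, 0.1621, 0.2653]
tcp_rot: [0.175, -0.025, 0.984, 0.004]
contact_force: [-6.5, -0.2, 11.5]
width: 0.367
finger_force: 61.1
```

```bash
python3 st.py; python3 -c "
from pl import *
import cv2
ims=[]
for n,x,y in(('top',212,145),('scene',345,135)):
    c=(255*(snapshot(n)['color'][:,:,::-1]/255)**.6).astype(np.uint8)
    im=cv2.resize(c[y:y+100,x:x+80],None,fx=5,fy=5,interpolation=cv2.INTER_CUBIC)
    for t in(.345,.26):
        b,h=vice([V[0],V[1],YAW,0,t]);blk=np.array([[.03,.022,.09],[.03,-.022,.09],[-.03,-.022,.09],[-.03,.022,.09]])
        q=(proj(n,h(blk))-[x,y]+.5)*5-.5;cv2.polylines(im,[q.round().astype(int)],True,(0,255,0) if t>.3 else (0,0,255),1)
    ims.append(im)
cv2.imwrite('pics/g6.png',np.hstack(ims))"
```

```text
l 0.2154 Ftool [  2.1   0.2 -13.1] T [-0.02  0.83 -0.01] 0.3672586547492686
err mm tool [ 0.1 -0.3  0. ] rot deg [0.05 0.39 0.12] F [-6.5 -0.2 11.5] t 15.375
```

View pics/g6.png

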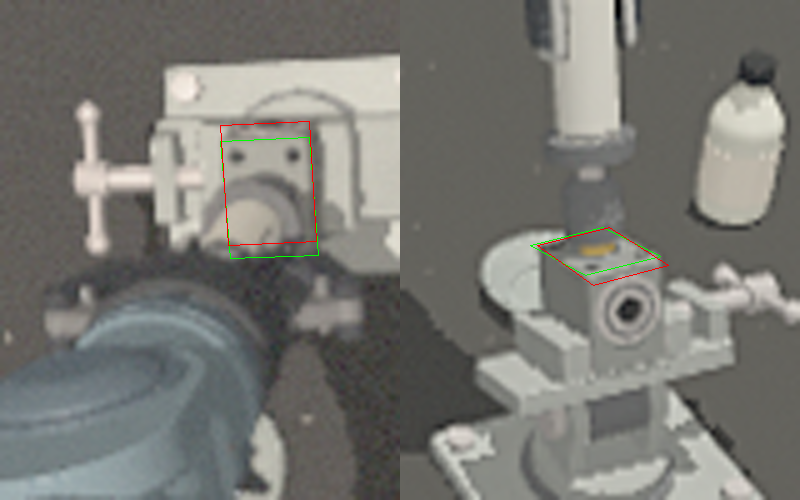

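The coupler sits fully over the ball, with only the nipple's base visible at (600,250). The pump rod is short and the block top still matches the 0.345 tilt outline, so I'm handing in.

```bash
python3 -c "
from plant import *
print(hand_in())"
```

```text
the job is handed in; nothing more can be done
None
```

The job is handed in, but the hand-in returned no verdict. At hand-in the vice was set square and tipped about 20°, with the gun still gripped, its coupler snapped onto the nipple and the pump held at or near the bottom of its stroke (judged from force, travel and the last picture), at about 15.5 s of the 54 s allowed.

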